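Close up the two vacuum flasks after the demonstration

ROBOT

A 6-joint arm with a two-finger parallel gripper is mounted at the origin on the work surface. World frame = base frame: x ahead of the robot, y to its left, z up, the work surface at z = 0. Lengths are in m, angles in rad, forces in N, time in s.
With the tool pointing down it reaches from about 0.3 to 0.775 m from the base axis. Payload 14.6 kg.
Tool frame: the origin (TCP) lies midway between the tips of the shut fingers; the grasp point (between the pads) lies 19 mm behind it (ctrl.hold_point_z is the distance from the TCP to the grasp point, in m); z points along the fingers, x is the direction in which the jaws open and shut, and the axes are right-handed (so a half turn about z gives the same grasp; the last joint's range is limited). The gripper opens to 94 mm and grips with 3 to 60 N. Pads are 16 mm wide; open, the fingers measure 119 mm over their backs; the gripper's body (75 mm by 177 mm) begins 78 mm behind the grasp point.
Start: joints at [-1.328, 0.3, 1.521, -0, 1.321, -0.067], TCP at [0.168, -0.524, 0.205] pointing down, gripper open.
Joint ranges: [-3.03, 3.03], [-0.79, 2.21], [0.23, 2.52], [-1.04, 4.18], [0, 3.07], [-2.55, 2.55]. Speed limits (rad/s): [2.22, 2.22, 2.57, 3.14, 3.14, 3.14].

INTERFACE

Orientations are given as [roll, pitch, yaw] about the fixed x, y, z axes, in that order (R = Rz(yaw) Ry(pitch) Rx(roll)).
In Python, from station import ctrl, viewer, ticket, nets gives the robot as it stands.
- The arm moves only by the tool carry_out, never from a script. Its argument "commands" is one flat list of numbers, 7 for each row, row after row: the closure, from -1 (fully open) to 1 (shut), so that 0 is half open, then the shift along the world's x, y, z in cm, then the turn, a rotation vector about the world's x, y, z in rad. In form: [gripper, tx, ty, tz, ax, ay, az, gripper, tx, ty, tz, ax, ay, az, ...]. A call has 1 to 12 rows; each row is the pose to reach, as a shift and turn from the pose measured when the call began; what a row does not reach only later rows make up. A row lasts 1/12 s, in which the tool goes at most 41.7 mm and 7.16 degrees, less where a joint would pass 70% of its speed; a pose out of reach is approached as far as the arm can. A call with a gripper value outside its range is refused whole. The fingers move at their own pace and stop on an object; "force" is the grip in N (left out, the last holds). Time passes only in rows, so rows that repeat a pose let the fingers close. It gives the time, the measured TCP pose, the force and the opening at its end, in the units of the state.
- ctrl.get_obs(): the state, without advancing time (a new reading comes with each control period).
- viewer.camera(name): name is "side" or "top" or "wrist"; returns (picture, depth): 420x560x3 uint8, blue, green, red; 420x560 float32, m along the optical axis (not along the pixel's ray), 0 where there is no reading.
- viewer.camera_info(name): a dict with "fx", "fy", "cx", "cy" (pixels), "R" (3x3) and "t" (3): a world point X has camera coordinates R X + t. Camera axes: x right, y down, z forward; pixel columns grow to the right and rows downward; lengths in m; the calibration is good to about 2 mm. A picture is of the moment at which its call begins: read the wrist's pose just before it. camera_info takes no time and is no camera call; for the wrist camera it gives the pose at the moment of the call.
- ticket.hand_in(): hands the job in, once; it reports no verdict.
Trained networks look in the newest picture that a camera, given by its name, has taken for a name from the list of things; names that differ only in an ending like _2 or _b are one class to them, and where a whole thing is asked for, a point or a joint stands for the part that bears it (a point fixed in the world has none). Each returns a list of dicts, best first, with "confidence" (0 to 1); they miss things now and then, are a little off and sometimes report something else, mostly with a low value. They report only what shows in the picture. A call takes as long as a camera call. They do not tell look-alikes from the thing itself.
- nets.silhouettes(camera, thing): "region" (420x560 bool, what is visible of it) and "extent" ([left, top, right, bottom] in pixels, round what is visible of it).
The state is a dict: "time_s": time; "qpos": joint angles; "joint_vel": joint speeds; "tau": joint torques, N m; "ee_pos": TCP position; "eef_rot": TCP orientation; "force": force on the tool from outside, world axes, zero at the start; "moment": the same for the moment, N m; "grip_width": finger opening in m.
Only numpy, scipy, OpenCV 4.12 (cv2) and the standard library are available. Lean on these libraries where they do the work, as an engineer would, in place of code of your own. Each camera call takes 0.05 s, during which the arm holds its last target. There are 200 camera calls.

TASK

Close both vacuum flasks. On the steel flask put first the black stopper, pushed home in the mouth, then the orange cup upside down over the neck and then the steel cup upside down over the orange one; on the blue flask put the blue stopper and then the blue cup in the same way, with every cup sitting straight down on the flask's shoulder. Leave the flasks standing upright, and do not disturb the mug, the conical green glass flask or the little brown bottle.

Things in the scene. Friction and masses are not known exactly. Their poses are not given: they have to be found in the camera images.
- steel_flask: Vacuum flask of bare steel with dark bands, standing: body 84 mm diameter, flat ring-shaped shoulder at 114 mm height (74 mm outer diameter), then a straight 40 mm neck up to 138 mm with an open round bore of 30 mm diameter, 24 mm deep. Full and heavy (about 1.4 kg) but loose. Origin: centre of its underside; z up.
- blue_flask: Vacuum flask painted blue with steel bands and a steel neck, standing: body 84 mm diameter, flat ring-shaped shoulder at 114 mm height (74 mm outer diameter), then a straight 40 mm neck up to 138 mm with an open round bore of 30 mm diameter, 24 mm deep. Full and heavy (about 1.4 kg) but loose. Origin: centre of its underside; z up.
- black_stopper: Black-headed stopper, standing on its narrow end: a black rubber plug 20 mm long (23 mm diameter at the foot, 27 mm at the top) under a black round head of 37 mm diameter and 30 mm height; 50 mm tall in all, about 60 g. Seated, the head's underside rests on the neck's rim and the plug is in the bore. Origin: centre of the plug's foot; z up towards the head.
- blue_stopper: Blue-headed stopper, standing on its narrow end: a black rubber plug 20 mm long (23 mm diameter at the foot, 27 mm at the top) under a blue round head of 37 mm diameter and 30 mm height; 50 mm tall in all, about 60 g. Seated, the head's underside rests on the neck's rim and the plug is in the bore. Origin: centre of the plug's foot; z up towards the head.
- orange_cup: Orange plastic drinking cup without handle, standing mouth down: 52 mm outer diameter, 61 mm tall, straight sides with a small bevel at the closed top, mouth 47 mm inner diameter, 58 mm deep inside; about 90 g. Fitted on its flask it hangs over the neck and its rim rests on the flask's shoulder. It clears a seated stopper by 4 mm. Origin: centre of the mouth's rim plane (its lower end as it stands); z up towards the closed top.
- steel_cup: Steel drinking cup without handle, standing mouth down: 64 mm outer diameter, 68 mm tall, straight sides with a small bevel at the closed top, mouth 59 mm inner diameter, 65 mm deep inside; about 90 g. Fitted on its flask it hangs over the neck and its rim rests on the flask's shoulder. It passes over the orange cup, with 4 mm to spare above it. Origin: centre of the mouth's rim plane (its lower end as it stands); z up towards the closed top.
- blue_cup: Blue plastic drinking cup without handle, standing mouth down: 64 mm outer diameter, 68 mm tall, straight sides with a small bevel at the closed top, mouth 59 mm inner diameter, 65 mm deep inside; about 90 g. Fitted on its flask it hangs over the neck and its rim rests on the flask's shoulder. Origin: centre of the mouth's rim plane (its lower end as it stands); z up towards the closed top.
- mug: Bystander: open aluminium mug with a handle, 76 mm diameter, 80 mm tall; leave it alone. Origin: centre of its underside; handle towards its +y.
- glass_flask: Bystander: conical flask of green glass, 84 mm diameter at the foot, 125 mm tall; leave it alone. Origin: centre of its underside.
- brown_bottle: Bystander: little brown bottle with a black cap, 32 mm diameter, 62 mm tall; leave it alone. Origin: centre of its underside.
Mind the look-alikes: they are no part of the job. What is shaped like the steel_flask but red is not meant.

How it is judged:
By the outcome, as a careful person would: the job done as asked, in the order asked, and still so for the second after the job is handed in, with the robot touching nothing.
It also fails if it takes over 134 s, if anything falls off the work surface, if the arm or the gripper's body presses on something with over 40 N, if the wrist force passes 120 N, or if a joint passes its speed limit or range.

## Working session

There is one attempt and no reset: what is moved stays moved. The work goes in short steps, Python scripts to look and compute and a tool call to move; the robot and the scene stay as the last step left them, time stands still between calls to the robot, and variables do not carry over. Pictures are saved under pics/ and viewed, about 12 in all and at most 16, crops included, and the job is handed in when it is done.

Besides the shell and the picture viewer there is one more tool, called after "Call:" in YAML: its name, and indented under it one key for each argument. carry_out: Moves the arm, as the interface text tells. Its arguments: {"type":"object","properties":{"commands":{"type":"array","items":{"type":"number"}},"force":{"type":"number"}},"required":["commands"]}

```bash
ls; mkdir -p pics
python3 - <<'E'
from station import ctrl, viewer, ticket, nets
import cv2
o=ctrl.get_obs();print(o)
for n in("side","top"):
    p,d=viewer.camera(n);cv2.imwrite(f"pics/{n}0.png",p);i=viewer.camera_info(n);print(n,i)
E
```

```text
pics
{'time_s': 0.0, 'qpos': array([-1.32759471e+00,  3.00492623e-01,  1.52155883e+00,  1.40982658e-07,
        1.32069977e+00, -6.65876990e-02]), 'joint_vel': array([-1.78963575e-04,  2.71808843e-04, -4.83778840e-05,  4.61581084e-04,
       -5.29566005e-04, -2.11559582e-04]), 'tau': array([ 9.97265524e-04, -5.31803799e+01, -3.52736270e+01,  7.09080650e-02,
        2.43729103e-02, -1.09736650e-04]), 'ee_pos': array([ 0.16761425, -0.52357045,  0.20488394]), 'eef_rot': array([-3.14151543e+00,  1.15598899e-03, -1.26100700e+00]), 'force': array([-0.28290124, -0.13883657,  0.02386562]), 'moment': array([ 0.02901915, -0.0090599 , -0.00731251]), 'grip_width': 0.09430257759722785}
side {'fx': 489.27392443224477, 'fy': 489.27392443224477, 'cx': 272.63055409728526, 'cy': 208.45518732963427, 'R': array([[-0.90124905, -0.43289657,  0.0187271 ],
       [-0.26826491,  0.52351828, -0.80867951],
       [ 0.34027061, -0.73384547, -0.58795131]]), 't': array([0.56892316, 0.21648298, 0.86203663])}
top {'fx': 533.1614527799447, 'fy': 533.1614527799447, 'cx': 284.8366687930563, 'cy': 205.49534715534898, 'R': array([[ 0.02170889, -0.99970464,  0.0109255 ],
       [-0.99847007, -0.02223537, -0.05062704],
       [ 0.05085502, -0.00980972, -0.99865787]]), 't': array([-0.01363452,  0.62064053,  1.18792675])}
```

View pics/side0.png

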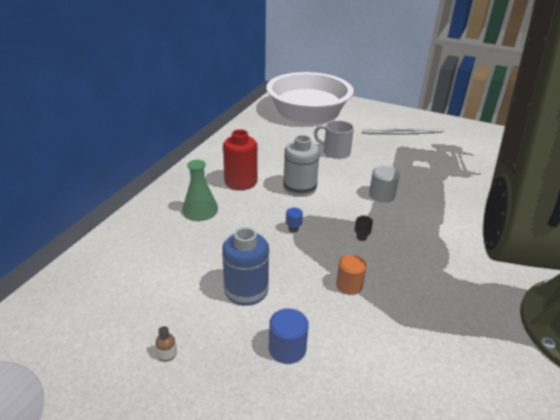

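View pics/top0.png

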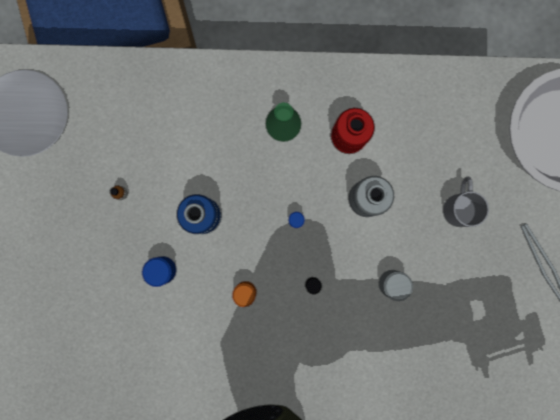

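```bash
cat > h.py <<'E'
from station import ctrl, viewer, ticket, nets
import numpy as np, cv2
def cloud(n,shot=None):
    """world points (420x560x3), validity mask, picture"""
    i=viewer.camera_info(n)
    p,d=shot or viewer.camera(n)
    v,u=np.mgrid[0:420,0:560]
    c=np.stack([(u-i['cx'])/i['fx']*d,(v-i['cy'])/i['fy']*d,d],-1)
    return (c-i['t'])@i['R'], d>0, p
def top_disc(P,m):
    """centre by min enclosing circle of the points near the top height"""
    q=P[m]; z=np.percentile(q[:,2],95); s=q[abs(q[:,2]-z)<.006]
    (x,y),r=cv2.minEnclosingCircle((s[:,:2]*1000).astype(np.float32))
    return round(x,1),round(y,1),round(z*1000,1),'r',round(r,1),'med',np.round(np.median(s[:,:2],0)*1000,1),len(s)
E
python3 - <<'E'
from h import *
for cam in("top","side"):
    P,ok,p=cloud(cam)
    for t in "steel_flask blue_flask black_stopper blue_stopper orange_cup steel_cup blue_cup mug glass_flask brown_bottle".split():
        for r in nets.silhouettes(cam,t)[:3]:
            m=r['region']&ok
            if m.sum()>20: print(cam,t,round(r['confidence'],2),np.round(r['extent']),*top_disc(P,m))
E
```

```text
top steel_flask 0.97 [347. 176. 393. 215.] 641.8 -184.0 138.7 r 19.7 med [ 641.8 -182.8] 141
top steel_flask 0.83 [329. 107. 375. 157.] 785.1 -142.1 138.3 r 20.2 med [ 784.8 -140.9] 146
top blue_flask 0.83 [177. 193. 222. 237.] 594.9 185.9 138.6 r 19.8 med [595.6 186.7] 143
top black_stopper 0.81 [302. 276. 321. 293.] 445.6 -64.8 54.8 r 18.1 med [445.2 -64.8] 182
top blue_stopper 0.73 [286. 214. 303. 228.] 589.4 -24.7 54.5 r 17.6 med [589.8 -24.7] 167
top orange_cup 0.29 [441. 173. 488. 228.] 619.0 -397.4 81.2 r 38.9 med [ 615.7 -395.7] 201
top steel_cup 0.77 [378. 271. 414. 302.] 450.3 -245.9 72.6 r 31.3 med [ 449.9 -246.1] 569
top steel_cup 0.57 [177. 194. 220. 236.] 594.9 185.9 138.6 r 19.8 med [595.3 186.3] 142
top blue_cup 0.83 [142. 256. 175. 288.] 470.1 273.7 72.0 r 31.6 med [469.7 273.7] 579
top mug 0.91 [440. 174. 486. 227.] 619.4 -396.3 81.2 r 38.2 med [ 616.  -388.8] 183
top brown_bottle 0.62 [110. 187. 126. 202.] 641.2 372.6 63.8 r 7.8 med [641.4 372.8] 44
side steel_flask 0.79 [284. 131. 316. 196.] 643.7 -182.2 132.1 r 21.4 med [ 645.9 -175.1] 148
side steel_flask 0.57 [
[... 264 characters left out ...]
topper 0.79 [285. 208. 303. 230.] 592.1 -20.7 50.1 r 20.2 med [591.5 -19.2] 147
side orange_cup 0.83 [336. 254. 367. 297.] 427.8 89.2 61.3 r 25.9 med [425.8  92.5] 377
side steel_cup 0.74 [371. 165. 399. 203.] 451.9 -242.3 67.8 r 31.4 med [ 452.6 -238.9] 291
side blue_cup 0.92 [268. 307. 308. 368.] 471.6 276.0 68.4 r 32.0 med [470.7 279.7] 936
side mug 0.66 [314. 120. 356. 159.] 623.9 -397.8 77.0 r 43.1 med [ 625.2 -384.1] 174
side glass_flask 0.92 [184. 158. 218. 222.] 813.7 10.5 124.1 r 22.8 med [811.6  13. ] 169
side brown_bottle 0.58 [156. 325. 178. 362.] 644.3 376.1 61.3 r 9.2 med [642.6 377. ] 94
side brown_bottle 0.26 [353. 217. 372. 243.] 448.7 -62.7 50.0 r 18.9 med [448.5 -59.4] 155
```

Both views agree with the network finds. In the top view the steel flask is at (375,195), the blue flask at (197,213), the black stopper at (313,285), the blue stopper at (296,219), the orange cup at (244,294), the steel cup at (397,285) and the blue cup at (158,271). The red look-alike is at (353,130). Next I'll check the wrist camera's mounting.

Run:
```python
from h import *
from scipy.spatial.transform import Rotation as Ro
o=ctrl.get_obs();i=viewer.camera_info("wrist")
Rt=Ro.from_euler('xyz',o['eef_rot']).as_matrix()
c=-i['R'].T@i['t']
print('cam in tool',Rt.T@(c-o['ee_pos']),'axes cam->tool\n',Rt.T@i['R'].T, i['fx'],i['cx'],i['cy'],'cam world',c, 'view dir',i['R'][2])
```

```text
cam in tool [-0.00054387 -0.07307508 -0.17959647] axes cam->tool
 [[ 9.99999572e-01  7.57615360e-04  5.31956067e-04]
 [-8.67018332e-04  9.67881913e-01  2.51403761e-01]
 [-3.24403304e-04 -2.51404115e-01  9.67882155e-01]] 313.7181610120752 277.8553756101048 205.40008167943213 cam world [ 0.23710407 -0.50101712  0.38505275] view dir [-0.23923521 -0.07715097 -0.96789165]
```

Call:
carry_out:
  commands: [-1,3.3,4,2,0,0,0,-1,6.6,8,4,0,0,0,-1,9.9,12,6,0,0,0,-1,13,16,8,0,0,0,-1,16,20,10,0,0,0,-1,19,24,11,0,0,0,-1,22,28,11,0,0,0,-1,25,32,11,0,0,0,-1,28,36,11,0,0,0,-1,28,40,11,0,0,0,-1,28,43,11,0,0,0,-1,28,43,11,0,0,0]
  force: 15

```text
time_s: 2.2
ee_pos: [0.436, -0.1248, 0.3142]
eef_rot: [-3.141, -0.0, -1.261]
force: [0.4, -0.1, -0.7]
grip_width: 0.0938
```

```bash
cat >> h.py <<'E'
T="steel_flask blue_flask black_stopper blue_stopper orange_cup steel_cup blue_cup".split()
def scan(cam,things=T,save=None,conf=.4):
    P,ok,p=cloud(cam)
    if save: cv2.imwrite(f"pics/{save}.png",p)
    print(cam,'tcp',np.round(ctrl.get_obs()['ee_pos']*1000,1))
    for t in things:
        for r in nets.silhouettes(cam,t)[:2]:
            m=r['region']&ok
            if m.sum()>20 and r['confidence']>conf: print(t,round(r['confidence'],2),np.round(r['extent']),*top_disc(P,m))
E
python3 - <<'E'
from h import *
scan("wrist",save="w1")
E
```

```text
wrist tcp [ 437.8 -119.3  314.6]
steel_flask 0.62 [335.   0. 424.  81.] 643.9 -183.5 138.0 r 20.3 med [ 639.1 -186.7] 611
blue_flask 0.77 [ 46.   0. 131.  26.] 560.3 173.2 90.9 r 16.9 med [558.8 168.6] 117
blue_flask 0.73 [225.  26. 254.  59.] 590.7 -23.5 51.6 r 18.2 med [590.3 -23.7] 659
black_stopper 0.92 [227. 144. 256. 168.] 447.3 -64.0 51.6 r 18.4 med [448.  -64.1] 522
blue_stopper 0.67 [224.  26. 254.  57.] 591.1 -23.2 51.6 r 18.4 med [590.8 -24. ] 681
orange_cup 0.7 [112. 120. 162. 157.] 425.2 86.3 62.4 r 25.8 med [426.4  85.4] 1104
steel_cup 0.73 [333. 166. 386. 218.] 452.6 -245.4 69.5 r 31.8 med [ 453.6 -244.1] 1530
steel_cup 0.42 [226.  23. 255.  59.] 591.1 -23.2 51.6 r 18.4 med [590.7 -23.7] 686
blue_cup 0.93 [ 0. 36. 44. 92.] 472.1 257.6 67.1 r 26.4 med [473.9 249.2] 388
```

View pics/w1.png

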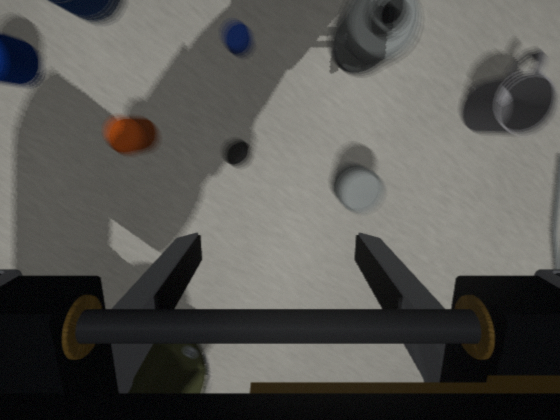

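The wrist view shows the black stopper at (236,151), with the orange cup, steel cup and steel flask where expected. All three cameras agree to about 3 mm. Now approaching the black stopper.

Call:
carry_out:
  commands: [-1,0.9,2,-4,0,0,0,-1,0.9,5.5,-8,0,0,0,-1,0.9,5.5,-12,0,0,0,-1,0.9,5.5,-16,0,0,0,-1,0.9,5.5,-18,0,0,0,-1,0.9,5.5,-18,0,0,0,-1,0.9,5.5,-18,0,0,0,-1,0.9,5.5,-18,0,0,0]

```text
time_s: 3.27
ee_pos: [0.4452, -0.0738, 0.1359]
eef_rot: [-3.14, -0.001, -1.264]
force: [0.6, 1.1, 0.8]
grip_width: 0.0939
```

Run:
```python
from h import *
scan("wrist",["black_stopper","steel_flask"],save="w2")
```

```text
wrist tcp [445.4 -73.7 136.1]
black_stopper 0.63 [248. 181. 294. 227.] 447.5 -64.0 51.3 r 18.5 med [448.6 -63.8] 1310
steel_flask 0.73 [416.   1. 560.  77.] 612.9 -174.7 114.9 r 24.8 med [ 614.1 -175.4] 2516
```

View pics/w2.png

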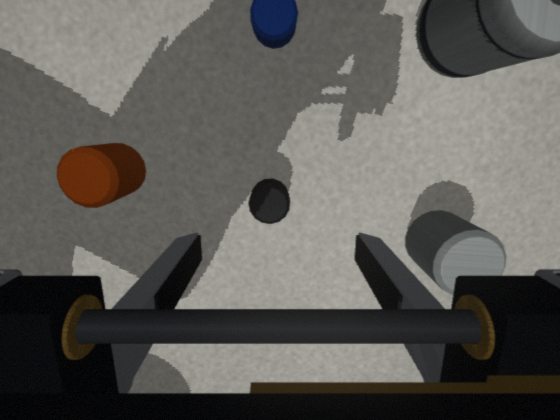

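The stopper at (270,201) lies between the fingers, and the position estimate is unchanged. Descending and gripping.

Call:
carry_out:
  commands: [-1,0.2,1,-3,0,0,0,-1,0.2,1,-6,0,0,0,-1,0.2,1,-9,0,0,0,-1,0.2,1,-11.1,0,0,0,-1,0.2,1,-11.1,0,0,0,-1,0.2,1,-11.1,0,0,0,-1,0.2,1,-11.1,0,0,0,0.3,0.2,1,-11.1,0,0,0,1,0.2,1,-11.1,0,0,0,1,0.2,1,-11.1,0,0,0,1,0.2,1,-11.1,0,0,0,1,0.2,1,-11.1,0,0,0]
  force: 15

```text
time_s: 4.42
ee_pos: [0.4473, -0.0635, 0.0251]
eef_rot: [-3.139, -0.002, -1.264]
force: [-0.5, -0.4, 0.6]
grip_width: 0.0641
```

Call:
carry_out:
  commands: [1,0,0,0,0,0,0,1,0,0,0,0,0,0,1,0,0,0,0,0,0,1,0,0,0,0,0,0,1,0,0,0,0,0,0,1,0,0,0,0,0,0,1,0,0,2,0,0,0,1,0,0,5,0,0,0,1,0,0,8,0,0,0,1,0,0,12,0,0,0,1,0,0,16,0,0,0,1,0,0,18,0,0,0]

```text
time_s: 5.42
ee_pos: [0.4481, -0.0637, 0.2096]
eef_rot: [-3.134, -0.004, -1.264]
force: [0.6, 0.1, -0.4]
grip_width: 0.0367
```

Call:
carry_out:
  commands: [1,2.5,-1.5,0,0,0,0,1,5,-3,0,0,0,0,1,7.5,-4.5,0,0,0,0,1,10,-6,0,0,0,0,1,12.5,-7.5,0,0,0,0,1,15,-9,0,0,0,0,1,17.5,-10.5,0,0,0,0,1,19.5,-12,0,0,0,0,1,19.5,-12,0,0,0,0,1,19.5,-12,0,0,0,0,1,19.5,-12,0,0,0,0,1,19.5,-12,0,0,0,0]

```text
time_s: 6.42
ee_pos: [0.6426, -0.1831, 0.2099]
eef_rot: [-3.134, -0.004, -1.263]
force: [-0.3, 0.2, -0.2]
grip_width: 0.0367
```

```bash
cat >> h.py <<'E'
def pose():
    from scipy.spatial.transform import Rotation as Ro
    o=ctrl.get_obs(); R=Ro.from_euler('xyz',o['eef_rot']); z=R.apply([0,0,1])
    print('t',o['time_s'],'tcp',np.round(o['ee_pos']*1000,1),'fix turn',np.round(np.cross(z,[0,0,-1]),4),'yaw',round(o['eef_rot'][2],3),'F',np.round(o['force'],1),'w',round(o['grip_width']*1000,1))
E
python3 - <<'E'
from h import *
pose(); scan("wrist",["black_stopper","steel_flask"],save="w3")
scan("top",["black_stopper","steel_flask"]);scan("side",["black_stopper","steel_flask"],save="s3")
pose()
E
```

```text
t 6.4167 tcp [ 642.6 -183.1  209.9] fix turn [0.002  0.0083 0.    ] yaw -1.263 F [-0.3  0.2 -0.2] w 36.7
wrist tcp [ 642.7 -183.1  210.1]
black_stopper 0.96 [245. 216. 315. 295.] 642.5 -182.4 236.0 r 18.6 med [ 644.4 -181.7] 3332
steel_flask 0.86 [235. 152. 325. 238.] 644.8 -183.5 138.1 r 19.8 med [ 654.4 -178.7] 547
steel_flask 0.58 [233.   0. 333.  90.] 787.2 -140.8 138.1 r 19.8 med [ 778.5 -146.2] 863
top tcp [ 642.9 -183.3  210.1]
steel_flask 0.72 [290. 214. 303. 226.] 589.3 -24.4 55.0 r 16.4 med [588.1 -24.7] 155
steel_flask 0.67 [329. 110. 378. 154.] 785.3 -141.8 138.5 r 20.0 med [ 786.3 -141. ] 142
side tcp [ 643.  -183.5  209.8]
black_stopper 0.76 [295. 104. 314. 123.] 631.5 -180.0 233.2 r 10.6 med [ 629.2 -178.6] 22
steel_flask 0.82 [220. 129. 256. 193.] 787.1 -140.4 132.3 r 22.0 med [ 787.6 -135.9] 147
steel_flask 0.79 [283. 133. 320. 196.] 644.9 -180.2 130.5 r 20.7 med [ 644.8 -174.1] 140
t 6.8667 tcp [ 643.1 -183.6  209.6] fix turn [0.002  0.0083 0.    ] yaw -1.264 F [-0.4  0.  -0.8] w 36.7
```

View pics/w3.png

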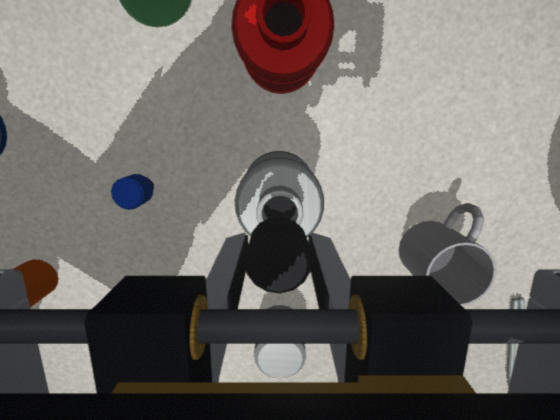

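The stopper at (278,255) is held straight just above the steel neck at (280,210), about 1.5 mm short in x. Correcting that and descending.

Call:
carry_out:
  commands: [1,0.13,0,-2,0.002,0.008,0,1,0.13,0,-4,0.002,0.008,0,1,0.13,0,-4.3,0.002,0.008,0,1,0.13,0,-4.8,0.002,0.008,0,1,0.13,0,-5.3,0.002,0.008,0,1,0.13,0,-5.8,0.002,0.008,0,1,0.13,0,-6.2,0.002,0.008,0,1,0.13,0,-6.4,0.002,0.008,0,1,0.13,0,-6.5,0.002,0.008,0,1,0.13,0,-6.5,0.002,0.008,0,1,0.13,0,-6.5,0.002,0.008,0]

```text
time_s: 7.78
ee_pos: [0.6445, -0.1836, 0.145]
eef_rot: [-3.141, -0.0, -1.264]
force: [-1.0, -1.6, -0.4]
grip_width: 0.0366
```

Run:
```python
from h import *
pose()
```

```text
t 7.7833 tcp [ 644.5 -183.6  145. ] fix turn [0.0002 0.0007 0.    ] yaw -1.264 F [-1.  -1.6 -0.4] w 36.6
```

Call:
carry_out:
  commands: [1,0,0,-0.1,0,0,0,0,0,0,-0.1,0,0,0,-0.5,0,0,-0.1,0,0,0,-1,0,0,-0.1,0,0,0,-1,0,0,1,0,0,0,-1,0,0,4,0,0,0,-1,0,0,7,0,0,0,-1,-1,2,10,0,0,0,-1,-3,4,11,0,0,0,-1,-5,6,11,0,0,0,-1,-7,8,11,0,0,0,-1,-7,8,11,0,0,0]

```text
time_s: 8.78
ee_pos: [0.5724, -0.1009, 0.2569]
eef_rot: [-3.14, -0.001, -1.262]
force: [0.4, 0.6, 0.6]
grip_width: 0.0941
```

Run:
```python
from h import *
pose(); scan("wrist",["black_stopper","orange_cup","steel_flask"],save="w4")
scan("side",["black_stopper","orange_cup"])
scan("top",["black_stopper","orange_cup"])
```

```text
t 8.7833 tcp [ 572.4 -100.9  256.9] fix turn [0.0001 0.0021 0.    ] yaw -1.262 F [0.4 0.6 0.6] w 94.1
wrist tcp [ 573.7 -102.3  256.9]
black_stopper 0.79 [365. 138. 419. 182.] 644.3 -182.7 169.3 r 18.4 med [ 644.7 -181.5] 1424
orange_cup 0.84 [ 89. 219. 144. 268.] 425.9 86.6 62.2 r 25.9 med [428.2  85.1] 1139
steel_flask 0.93 [328.   0. 436.  60.] 776.9 -143.7 120.1 r 35.3 med [ 766.1 -147. ] 1251
steel_flask 0.88 [325. 113. 415. 198.] 644.1 -179.0 127.0 r 19.4 med [ 644.9 -166. ] 125
side tcp [ 574.9 -104.2  255.1]
black_stopper 0.62 [295. 126. 312. 143.] 644.9 -180.0 167.9 r 17.7 med [ 643.4 -176. ] 106
orange_cup 0.78 [335. 254. 368. 298.] 426.8 89.8 60.9 r 26.2 med [425.3  92.6] 403
top tcp [ 574.7 -104.1  254.6]
black_stopper 0.65 [379. 274. 413. 301.] 445.5 -263.5 73.3 r 22.9 med [ 444.8 -265.8] 99
black_stopper 0.54 [368. 183. 386. 194.] 643.4 -183.0 171.8 r 17.7 med [ 646.1 -181.9] 161
orange_cup 0.63 [236. 280. 256. 306.] 424.5 85.7 65.3 r 25.2 med [424.1  85.9] 340
```

View pics/w4.png

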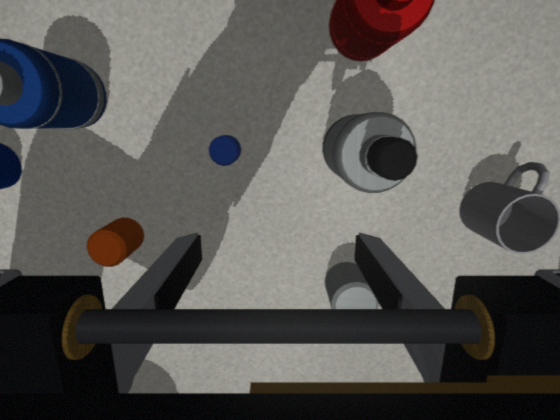

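The black stopper at (392,158) is seated: the wrist camera reads its top at about 168 mm. Next, the orange cup.

Call:
carry_out:
  commands: [-1,-2,2.6,0,0,0,0,-1,-4,5.2,0,0,0,0,-1,-6,7.8,0,0,0,0,-1,-8,10.4,-2,0,0,0,-1,-10,13,-4,0,0,0,-1,-12,15.6,-6,0,0,0,-1,-14,18,-8,0,0,0,-1,-14.8,19.1,-10,0,0,0,-1,-14.8,19.1,-12,0,0,0,-1,-14.8,19.1,-12,0,0,0,-1,-14.8,19.1,-12,0,0,0,-1,-14.8,19.1,-12,0,0,0]

```text
time_s: 10.28
ee_pos: [0.4275, 0.0868, 0.1357]
eef_rot: [-3.14, -0.0, -1.265]
force: [-0.6, 0.6, -0.2]
grip_width: 0.0943
```

Run:
```python
from h import *
pose(); scan("wrist",["orange_cup"])
```

```text
t 10.2833 tcp [427.5  86.8 135.7] fix turn [-0.0001  0.0014  0.    ] yaw -1.265 F [-0.6  0.6 -0.2] w 94.3
wrist tcp [427.5  86.7 135.8]
orange_cup 0.81 [249. 176. 305. 241.] 425.9 87.1 62.3 r 25.6 med [427.5  87.7] 2602
```

Call:
carry_out:
  commands: [-1,-0.1,0,-3,0,0.001,0,-1,-0.1,0,-6,0,0.001,0,-1,-0.1,0,-9,0,0.001,0,-1,-0.1,0,-11.2,0,0.001,0,-0.5,-0.1,0,-11.3,0,0.001,0,0,-0.1,0,-11.3,0,0.001,0,1,-0.1,0,-11.3,0,0.001,0,1,-0.1,0,-11.3,0,0.001,0,1,-0.1,0,-11.3,0,0.001,0,1,-0.1,0,-11.3,0,0.001,0,1,-0.1,0,-11.3,0,0.001,0,1,-0.1,0,-11.3,0,0.001,0]

```text
time_s: 11.38
ee_pos: [0.4269, 0.0868, 0.0234]
eef_rot: [-3.14, -0.0, -1.265]
force: [-0.7, -0.8, 7.4]
grip_width: 0.0521
```

Call:
carry_out:
  commands: [1,0,0,0,0,0,0,1,0,0,0,0,0,0,1,0,0,0,0,0,0,1,0,0,3,0,0,0,1,0,0,6,0,0,0,1,0,0,10,0,0,0,1,0,0,14,0,0,0,1,0,0,18,0,0,0,1,0,0,21,0,0,0,1,0,0,22,0,0,0,1,0,0,22,0,0,0,1,0,0,22,0,0,0]

```text
time_s: 12.38
ee_pos: [0.4266, 0.0867, 0.2421]
eef_rot: [-3.141, -0.0, -1.265]
force: [0.0, -0.3, -1.4]
grip_width: 0.0529
```

Run:
```python
from h import *
pose(); scan("wrist",["orange_cup"])
```

```text
t 12.3833 tcp [426.6  86.7 242.1] fix turn [-0.0001  0.0008  0.    ] yaw -1.265 F [ 0.  -0.3 -1.4] w 52.9
wrist tcp [426.3  86.7 241.5]
orange_cup 0.68 [230. 198. 327. 310.] 425.8 87.0 280.8 r 25.9 med [429.5  88.7] 6790
```

Call:
carry_out:
  commands: [1,2,-2.4,0,0,0,0,1,4,-4.9,0,0,0,0,1,6,-7.4,0,0,0,0,1,8,-9.8,0,0,0,0,1,10,-12.3,0,0,0,0,1,12,-14.8,0,0,0,0,1,14,-17.2,0,0,0,0,1,16,-19.7,0,0,0,0,1,18,-22.2,0,0,0,0,1,20,-24.7,0,0,0,0,1,21.8,-26.9,0,0,0,0,1,21.8,-26.9,0,0,0,0]

```text
time_s: 13.48
ee_pos: [0.6451, -0.1859, 0.2369]
eef_rot: [3.136, 0.003, -1.268]
force: [-0.6, 0.3, -2.2]
grip_width: 0.0521
```

Run:
```python
from h import *
pose(); scan("wrist",["orange_cup","black_stopper"],save="w5")
scan("side",["orange_cup"],save="s5")
pose()
```

```text
t 13.4833 tcp [ 645.1 -185.9  236.9] fix turn [-0.001  -0.0061 -0.    ] yaw -1.268 F [-0.6  0.3 -2.2] w 52.1
wrist tcp [ 644.3 -184.   237.3]
orange_cup 0.76 [228. 203. 326. 312.] 644.6 -185.4 275.6 r 26.0 med [ 648.2 -184. ] 6760
black_stopper 0.95 [258. 186. 296. 206.] 654.0 -180.0 170.2 r 14.8 med [ 658.6 -177.4] 226
side tcp [ 643.8 -181.6  240.1]
orange_cup 0.83 [294.  77. 320. 115.] 642.2 -176.6 275.4 r 24.2 med [ 630. -173.] 87
t 13.7333 tcp [ 643.8 -181.5  240.8] fix turn [-0.0002 -0.0022 -0.    ] yaw -1.264 F [-0.6  0.2 -1.7] w 52.4
```

View pics/s5.png

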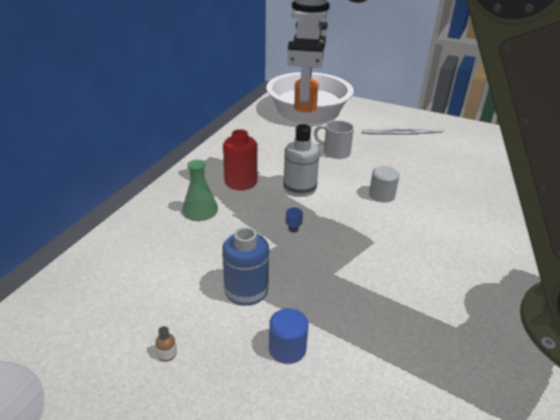

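The side view shows the orange cup at (306,95), level above the seated black stopper at (303,132). Lowering in two stages.

Call:
carry_out:
  commands: [1,0.1,-0.15,-2,0,-0.001,0,1,0.1,-0.15,-4,0,-0.001,0,1,0.1,-0.15,-4.2,0,-0.001,0,1,0.1,-0.15,-4.2,0,-0.001,0,1,0.1,-0.15,-4.2,0,-0.001,0,1,0.1,-0.15,-4.2,0,-0.001,0]

```text
time_s: 14.23
ee_pos: [0.6452, -0.1828, 0.2006]
eef_rot: [-3.141, -0.001, -1.264]
force: [0.4, 0.3, -0.1]
grip_width: 0.0528
```

Run:
```python
from h import *
pose(); scan("wrist",["orange_cup"])
pose()
```

```text
t 14.2333 tcp [ 645.2 -182.8  200.6] fix turn [0.0004 0.001  0.    ] yaw -1.264 F [ 0.4  0.3 -0.1] w 52.8
wrist tcp [ 645.2 -182.9  200.4]
orange_cup 0.76 [229. 201. 329. 309.] 644.4 -182.3 239.2 r 25.7 med [ 648.1 -180.9] 6732
t 14.3333 tcp [ 645.1 -182.9  200.1] fix turn [0.0003 0.0005 0.    ] yaw -1.264 F [-0.   0.1 -1.8] w 52.6
```

Centred within 0.5 mm. Lowering.

Call:
carry_out:
  commands: [1,0,-0.03,-1,0,0,0,1,0,-0.03,-2,0,0,0,1,0,-0.03,-3,0,0,0,1,0,-0.03,-4,0,0,0,1,0,-0.03,-5,0,0,0,1,0,-0.03,-5.8,0,0,0,1,0,-0.03,-6.1,0,0,0,1,0,-0.03,-6.2,0,0,0,1,0,-0.03,-6.2,0,0,0,1,0,-0.03,-6.2,0,0,0]

```text
time_s: 15.17
ee_pos: [0.6452, -0.1833, 0.1382]
eef_rot: [-3.141, -0.001, -1.264]
force: [0.1, -0.6, -0.0]
grip_width: 0.0525
```

Run:
```python
from h import *
pose(); scan("wrist",["orange_cup"])
pose()
```

```text
t 15.1667 tcp [ 645.2 -183.3  138.2] fix turn [0.0004 0.0008 0.    ] yaw -1.264 F [ 0.1 -0.6 -0. ] w 52.5
wrist tcp [ 645.2 -183.3  138.3]
orange_cup 0.9 [230. 203. 327. 310.] 644.3 -182.8 176.9 r 25.8 med [ 648.  -181.4] 6748
t 15.2667 tcp [ 645.2 -183.3  138.3] fix turn [0.0005 0.0009 0.    ] yaw -1.264 F [-0.1  0.6 -1.3] w 52.5
```

Call:
carry_out:
  commands: [1,0,0,-0.05,0,0,0,1,0,0,-0.05,0,0,0,0,0,0,-0.05,0,0,0,-0.5,0,0,-0.05,0,0,0,-1,0,0,-0.05,0,0,0,-1,0,0,-0.05,0,0,0,-1,0,0,2,0,0,0,-1,0,0,5,0,0,0,-1,0,0,8,0,0,0,-1,0,0,11,0,0,0,-1,-3,-1,12,0,0,0,-1,-6,-2,12,0,0,0]

```text
time_s: 16.27
ee_pos: [0.5858, -0.2033, 0.2612]
eef_rot: [-3.137, -0.004, -1.262]
force: [-0.0, -1.1, 0.1]
grip_width: 0.0938
```

Run:
```python
from h import *
pose(); scan("wrist",["orange_cup","steel_cup"],save="w6"); scan("side",["orange_cup","steel_cup"])
pose()
```

```text
t 16.2667 tcp [ 585.8 -203.3  261.2] fix turn [0.0024 0.0055 0.    ] yaw -1.262 F [-0.  -1.1  0.1] w 93.8
wrist tcp [ 580.8 -205.1  259.6]
orange_cup 0.9 [250. 106. 304. 167.] 643.7 -183.0 176.4 r 25.5 med [ 644.5 -182.7] 2843
steel_cup 0.82 [252. 252. 299. 310.] 454.1 -244.5 69.4 r 31.2 med [ 456.3 -243.9] 1486
side tcp [ 585.1 -203.5  258.9]
orange_cup 0.87 [293. 116. 316. 153.] 644.3 -179.9 174.4 r 25.0 med [ 643.2 -176.8] 198
steel_cup 0.7 [372. 165. 399. 202.] 451.8 -240.2 67.7 r 31.5 med [ 451.3 -238.4] 289
t 16.5667 tcp [ 585.8 -203.1  258.2] fix turn [0.0005 0.0011 0.    ] yaw -1.263 F [0.8 0.4 0.3] w 94.0
```

View pics/w6.png

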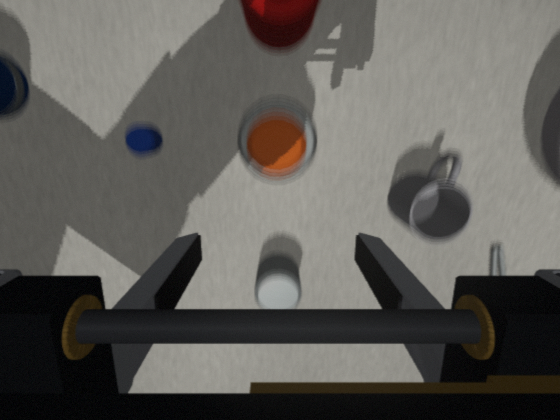

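The orange cup at (277,143) is centred on the shoulder and its top reads about 175 mm, so it is seated. On to the steel cup.

Call:
carry_out:
  commands: [-1,-3,-1,-1,0,0,0,-1,-6,-2,-2,0,0,0,-1,-9,-3,-4,0,0,0,-1,-12,-4,-7,0,0,0,-1,-13.3,-4.2,-10,0,0,0,-1,-13.3,-4.2,-12,0,0,0,-1,-13.3,-4.2,-12,0,0,0,-1,-13.3,-4.2,-12,0,0,0,-1,-13.3,-4.2,-12,0,0,0]

```text
time_s: 17.32
ee_pos: [0.4542, -0.2452, 0.1395]
eef_rot: [-3.14, -0.002, -1.263]
force: [-0.8, -0.5, 0.7]
grip_width: 0.0937
```

Run:
```python
from h import *
pose(); scan("wrist",["steel_cup"])
pose()
```

```text
t 17.3167 tcp [ 454.2 -245.2  139.5] fix turn [0.0013 0.0025 0.    ] yaw -1.263 F [-0.8 -0.5  0.7] w 93.7
wrist tcp [ 454.2 -245.2  139.7]
steel_cup 0.82 [241. 170. 315. 249.] 452.5 -245.7 69.3 r 31.7 med [ 454.6 -245.1] 4144
steel_cup 0.68 [444.   1. 560. 119.] 621.6 -395.7 80.0 r 37.8 med [ 606.6 -368.1] 1341
t 17.4167 tcp [ 454.  -245.2  139.6] fix turn [0.0015 0.0029 0.    ] yaw -1.263 F [ 0.6  0.5 -0.5] w 93.7
```

Call:
carry_out:
  commands: [-1,-0.12,0,-3,0.001,0.003,0,-1,-0.12,0,-6,0.001,0.003,0,-1,-0.12,0,-9,0.001,0.003,0,-1,-0.12,0,-11.2,0.001,0.003,0,-1,-0.12,0,-11.3,0.001,0.003,0,-0.5,-0.12,0,-11.3,0.001,0.003,0,1,-0.12,0,-11.3,0.001,0.003,0,1,-0.12,0,-11.3,0.001,0.003,0,1,-0.12,0,-11.3,0.001,0.003,0,1,-0.12,0,-11.3,0.001,0.003,0,1,-0.12,0,-11.3,0.001,0.003,0,1,-0.12,0,-11.3,0.001,0.003,0]

```text
time_s: 18.42
ee_pos: [0.4533, -0.2455, 0.0276]
eef_rot: [-3.141, -0.002, -1.263]
force: [-1.8, 0.1, 7.5]
grip_width: 0.0628
```

Call:
carry_out:
  commands: [1,0,0,0,0,0,0,1,0,0,0,0,0,0,1,0,0,2.5,0,0,0,1,0,0,6,0,0,0,1,0,0,9.5,0,0,0,1,0,0,13,0,0,0,1,0,0,16.5,0,0,0,1,0,0,20,0,0,0,1,0,0,23.5,0,0,0,1,0,0,25,0,0,0,1,0,0,25,0,0,0,1,0,0,25,0,0,0]

```text
time_s: 19.42
ee_pos: [0.4532, -0.2455, 0.2773]
eef_rot: [-3.141, -0.002, -1.263]
force: [-0.5, -0.4, -1.4]
grip_width: 0.0626
```

Run:
```python
from h import *
pose(); scan("wrist",["steel_cup"])
pose()
```

```text
t 19.4167 tcp [ 453.2 -245.5  277.3] fix turn [0.0016 0.0016 0.    ] yaw -1.263 F [-0.5 -0.4 -1.4] w 62.6
wrist tcp [ 452.9 -245.3  276.2]
steel_cup 0.6 [215. 189. 340. 308.] 452.6 -244.9 318.8 r 31.7 med [ 459.  -242.2] 9753
t 19.5167 tcp [ 452.9 -245.2  275.8] fix turn [-0.0001 -0.001  -0.    ] yaw -1.263 F [ 0.1 -0.1 -0.4] w 62.7
```

Call:
carry_out:
  commands: [1,2.5,0.8,0,0,0,0,1,5,1.6,-0.5,0,0,0,1,7.5,2.4,-1,0,0,0,1,10,3.2,-1.5,0,0,0,1,12.5,4,-2,0,0,0,1,15,4.9,-2.5,0,0,0,1,17.5,5.7,-3,0,0,0,1,19.16,6.2,-3.5,0,0,0,1,19.16,6.2,-4,0,0,0,1,19.16,6.2,-4.5,0,0,0,1,19.16,6.2,-4.5,0,0,0,1,19.16,6.2,-4.5,0,0,0]

```text
time_s: 20.52
ee_pos: [0.6436, -0.1836, 0.2303]
eef_rot: [3.14, 0.001, -1.263]
force: [-0.3, -0.4, -0.4]
grip_width: 0.0627
```

Call:
carry_out:
  commands: [1,0,0,0,0,0,0,1,0,0,0,0,0,0]

```text
time_s: 20.68
ee_pos: [0.6432, -0.1841, 0.2309]
eef_rot: [3.14, 0.001, -1.264]
force: [0.1, -1.2, -1.4]
grip_width: 0.063
```

Run:
```python
from h import *
pose(); scan("wrist",["steel_cup","orange_cup"],save="w7"); scan("side",["steel_cup"],save="s7")
pose()
```

```text
t 20.6833 tcp [ 643.2 -184.1  230.9] fix turn [-0.0001 -0.0015 -0.    ] yaw -1.264 F [ 0.1 -1.2 -1.4] w 63.0
wrist tcp [ 643.3 -184.   230.9]
steel_cup 0.57 [215. 190. 340. 309.] 642.8 -183.5 272.4 r 31.6 med [ 649.2 -180.9] 9715
orange_cup 0.61 [254. 174. 304. 197.] 668.4 -173.3 204.8 r 14.4 med [ 670.5 -170.2] 43
side tcp [ 643.5 -183.8  230.6]
steel_cup 0.84 [288.  82. 323. 120.] 639.4 -172.9 270.1 r 35.9 med [ 633.4 -174.9] 180
t 20.9333 tcp [ 643.6 -183.7  230.6] fix turn [-0.0002 -0.0017 -0.    ] yaw -1.264 F [-0.3 -0.4 -1.3] w 62.8
```

View pics/s7.png

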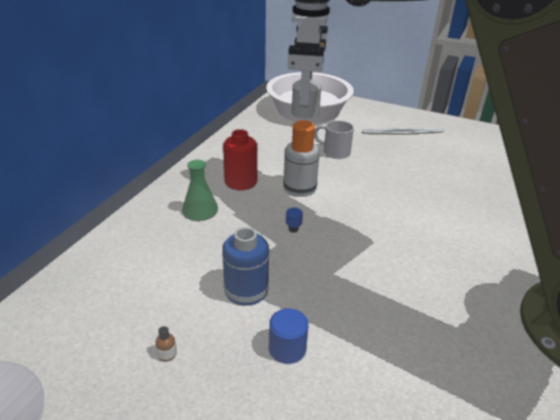

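The side view shows the steel cup at (306,100), level above the orange cup at (303,136). Lowering.

Call:
carry_out:
  commands: [1,0.09,0.05,-1.5,0,-0.001,0,1,0.09,0.05,-2.5,0,-0.001,0,1,0.09,0.05,-3,0,-0.001,0,1,0.09,0.05,-4,0,-0.001,0,1,0.09,0.05,-5,0,-0.001,0,1,0.09,0.05,-6,0,-0.001,0,1,0.09,0.05,-7,0,-0.001,0,1,0.09,0.05,-8,0,-0.001,0,1,0.09,0.05,-8.7,0,-0.001,0,1,0.09,0.05,-8.9,0,-0.001,0,1,0.09,0.05,-8.9,0,-0.001,0,1,0.09,0.05,-8.9,0,-0.001,0]

```text
time_s: 21.93
ee_pos: [0.6445, -0.1832, 0.1414]
eef_rot: [3.141, 0.0, -1.264]
force: [-0.1, 1.0, -0.8]
grip_width: 0.0629
```

Run:
```python
from h import *
pose(); scan("wrist",["steel_cup"])
pose()
```

```text
t 21.9333 tcp [ 644.5 -183.2  141.4] fix turn [-0.0002 -0.0007 -0.    ] yaw -1.264 F [-0.1  1.  -0.8] w 62.9
wrist tcp [ 644.5 -183.3  141.5]
steel_cup 0.8 [214. 190. 341. 310.] 644.1 -182.9 183.6 r 31.6 med [ 650.6 -180. ] 9674
t 22.0333 tcp [ 644.5 -183.2  141.5] fix turn [-0.0002 -0.0006 -0.    ] yaw -1.264 F [ 0.2  0.5 -1.2] w 63.1
```

Call:
carry_out:
  commands: [1,0,0,-0.05,0,0,0,1,0,0,-0.05,0,0,0,0,0,0,-0.05,0,0,0,-1,0,0,-0.05,0,0,0,-1,0,0,-0.05,0,0,0,-1,0,0,-0.05,0,0,0,-1,0,0,2,0,0,0,-1,0,0,5,0,0,0,-1,0,0,8,0,0,0,-1,-1,2,11,0,0,0,-1,-3,5,12,0,0,0,-1,-5,8,12,0,0,0]

```text
time_s: 23.03
ee_pos: [0.5946, -0.103, 0.2645]
eef_rot: [-3.138, -0.002, -1.265]
force: [1.5, 0.7, -0.1]
grip_width: 0.0945
```

Call:
carry_out:
  commands: [-1,-0.5,3,0,0,0,0,-1,-0.5,5,0,0,0,0,-1,-0.5,6.5,0,0,0,0,-1,-0.5,6.5,0,0,0,0,-1,-0.5,6.5,0,0,0,0]

```text
time_s: 23.45
ee_pos: [0.5896, -0.0376, 0.2647]
eef_rot: [-3.138, -0.002, -1.264]
force: [-0.6, -0.5, 0.3]
grip_width: 0.0938
```

Run:
```python
from h import *
pose(); scan("wrist",["steel_cup","blue_stopper","blue_flask","blue_cup"],save="w8"); scan("side",["steel_cup"])
pose()
```

```text
t 23.45 tcp [589.6 -37.6 264.7] fix turn [0.001  0.0044 0.    ] yaw -1.264 F [-0.6 -0.5  0.3] w 93.8
wrist tcp [589.6 -38.4 264.5]
steel_cup 0.84 [391. 160. 491. 236.] 643.3 -181.9 183.4 r 31.9 med [ 644.6 -179.5] 3882
blue_stopper 0.66 [249. 161. 281. 192.] 591.3 -23.3 51.5 r 18.4 med [592.  -23.2] 630
blue_flask 0.55 [ 33.  83. 157. 164.] 597.0 186.7 137.9 r 20.5 med [597.1 186.5] 900
side tcp [589.6 -38.7 264.3]
steel_cup 0.71 [291. 117. 318. 152.] 643.8 -177.2 181.0 r 32.0 med [ 629.9 -172.7] 152
t 23.8 tcp [589.6 -38.6 264.3] fix turn [0.0009 0.0038 0.    ] yaw -1.266 F [-0.   0.3 -0.3] w 94.1
```

View pics/w8.png

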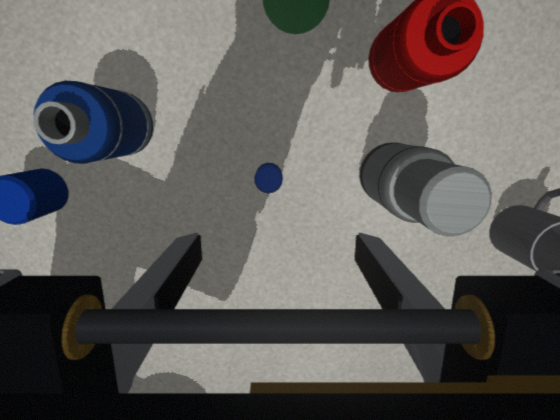

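The steel cup at (455,200) sits over the flask with its top at about 182 mm, so it is seated. The blue stopper is at (268,177). Descending on it.

Call:
carry_out:
  commands: [-1,0.1,0.7,-3,0.001,0.004,0,-1,0.1,1.5,-6,0.001,0.004,0,-1,0.1,1.5,-9,0.001,0.004,0,-1,0.1,1.5,-12,0.001,0.004,0,-1,0.1,1.5,-12.5,0.001,0.004,0,-1,0.1,1.5,-12.5,0.001,0.004,0]

```text
time_s: 24.3
ee_pos: [0.5899, -0.0238, 0.1381]
eef_rot: [3.139, 0.001, -1.266]
force: [-0.2, -0.4, 0.5]
grip_width: 0.094
```

Run:
```python
from h import *
pose(); scan("wrist",["blue_stopper"])
pose()
```

```text
t 24.3 tcp [589.9 -23.8 138.1] fix turn [-0.0004 -0.0034 -0.    ] yaw -1.266 F [-0.2 -0.4  0.5] w 94.0
wrist tcp [590.9 -23.8 140.1]
blue_stopper 0.95 [257. 181. 298. 227.] 591.3 -23.5 51.4 r 18.5 med [592.5 -23.2] 1278
t 24.4 tcp [591.4 -23.9 141.2] fix turn [0.0001 0.002  0.    ] yaw -1.266 F [-0.7 -0.3  1.2] w 94.1
```

Call:
carry_out:
  commands: [-1,0,0.03,-3,0,0.001,0,-1,0,0.03,-6,0,0.001,0,-1,0,0.03,-9,0,0.001,0,0,0,0.03,-11,0,0.001,0,0,0,0.03,-11.6,0,0.001,0,0,0,0.03,-11.6,0,0.001,0,0,0,0.03,-11.6,0,0.001,0,1,0,0.03,-11.6,0,0.001,0,1,0,0.03,-11.6,0,0.001,0,1,0,0.03,-11.6,0,0.001,0,1,0,0.03,-11.6,0,0.001,0,1,0,0.03,-11.6,0,0.001,0]

```text
time_s: 25.4
ee_pos: [0.5915, -0.0236, 0.0256]
eef_rot: [-3.14, -0.001, -1.266]
force: [-0.2, -1.7, 0.4]
grip_width: 0.0373
```

Call:
carry_out:
  commands: [1,0,0,0,0,0,0,1,0,0,0,0,0,0,1,0,0,0,0,0,0,1,0,0,2.5,0,0,0,1,0,0,6,0,0,0,1,0,0,9.5,0,0,0,1,0,0,13,0,0,0,1,0,0,16.5,0,0,0,1,0,0,19,0,0,0,1,0,0,19,0,0,0,1,0,0,19,0,0,0]

```text
time_s: 26.32
ee_pos: [0.5919, -0.0236, 0.2166]
eef_rot: [-3.138, -0.001, -1.266]
force: [0.4, 0.5, -1.8]
grip_width: 0.0365
```

Run:
```python
from h import *
pose(); scan("wrist",["blue_stopper"])
pose()
```

```text
t 26.3167 tcp [591.9 -23.6 216.6] fix turn [0.0004 0.0037 0.    ] yaw -1.266 F [ 0.4  0.5 -1.8] w 36.5
wrist tcp [591.3 -23.6 214.9]
blue_stopper 0.62 [245. 218. 310. 292.] 591.6 -23.0 242.3 r 18.6 med [593.5 -22.3] 3297
t 26.4167 tcp [591.1 -23.5 214.2] fix turn [-0.0001 -0.0006 -0.    ] yaw -1.266 F [-0.1  0.  -1.1] w 36.8
```

Call:
carry_out:
  commands: [1,0,3,0,0,0,0,1,0.1,6,0,0,0,0,1,0.2,9,0,0,0,0,1,0.3,12,0,0,0,0,1,0.4,15,0,0,0,0,1,0.5,18,0,0,0,0,1,0.56,20,0,0,0,0,1,0.56,21,0,0,0,0,1,0.56,21,0,0,0,0,1,0.56,21,0,0,0,0,1,0.56,21,0,0,0,0,1,0.56,21,0,0,0,0]

```text
time_s: 27.42
ee_pos: [0.5968, 0.1851, 0.2141]
eef_rot: [3.141, 0.0, -1.267]
force: [0.1, 0.8, -0.6]
grip_width: 0.0363
```

Run:
```python
from h import *
pose(); scan("wrist",["blue_stopper","blue_flask"],save="w9"); scan("side",["blue_stopper","blue_flask"])
pose()
```

```text
t 27.4167 tcp [596.8 185.1 214.1] fix turn [ 0.0002 -0.0008  0.    ] yaw -1.267 F [ 0.1  0.8 -0.6] w 36.3
wrist tcp [596.8 185.2 214.2]
blue_stopper 0.74 [245. 218. 309. 291.] 596.9 185.7 239.7 r 18.5 med [598.8 186.4] 3266
blue_flask 0.76 [234. 152. 326. 233.] 597.1 187.2 138.1 r 19.8 med [606.9 192.4] 536
side tcp [596.8 185.9 214.2]
blue_stopper 0.66 [234. 180. 254. 210.] 596.7 187.7 238.5 r 18.3 med [585.6 186.6] 91
blue_flask 0.96 [221. 226. 275. 306.] 596.6 187.8 133.6 r 20.8 med [596.4 189.6] 269
t 27.7167 tcp [596.7 186.1 214.2] fix turn [-0.0001 -0.0005 -0.    ] yaw -1.266 F [-0.3  0.2 -0.9] w 36.6
```

View pics/w9.png

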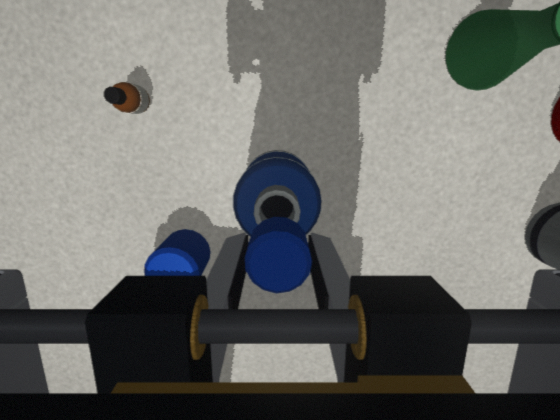

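The blue stopper at (278,255) is centred on the blue neck at (278,206) within 1 mm. Lowering, then releasing.

Call:
carry_out:
  commands: [1,0.02,0.05,-2,0,0,0,1,0.02,0.05,-4,0,0,0,1,0.02,0.05,-4.4,0,0,0,1,0.02,0.05,-4.9,0,0,0,1,0.02,0.05,-5.4,0,0,0,1,0.02,0.05,-5.9,0,0,0,1,0.02,0.05,-6.4,0,0,0,1,0.02,0.05,-6.8,0,0,0,1,0.02,0.05,-6.9,0,0,0,1,0.02,0.05,-6.9,0,0,0,1,0.02,0.05,-6.9,0,0,0]

```text
time_s: 28.63
ee_pos: [0.597, 0.1866, 0.1455]
eef_rot: [3.142, 0.0, -1.266]
force: [-0.1, 0.2, -0.3]
grip_width: 0.0365
```

Run:
```python
from h import *
pose(); scan("wrist",["blue_stopper"])
```

```text
t 28.6333 tcp [597.  186.6 145.5] fix turn [-0.0001 -0.0001 -0.    ] yaw -1.266 F [-0.1  0.2 -0.3] w 36.5
wrist tcp [597.1 186.7 145.6]
blue_stopper 0.59 [243. 218. 309. 289.] 596.9 187.3 171.2 r 18.6 med [598.8 187.9] 3281
```

Call:
carry_out:
  commands: [1,0,0,-0.17,0,0,0,1,0,0,-0.17,0,0,0,0,0,0,-0.17,0,0,0,-1,0,0,-0.17,0,0,0,-1,0,0,-0.17,0,0,0,-1,0,0,2,0,0,0,-1,0,0,5,0,0,0,-1,-0.5,1,8,0,0,0,-1,-2.5,3,10,0,0,0,-1,-5,5,11,0,0,0,-1,-7,7,11,0,0,0,-1,-7,7,11,0,0,0]

```text
time_s: 29.73
ee_pos: [0.5246, 0.2597, 0.257]
eef_rot: [-3.139, 0.001, -1.263]
force: [0.3, 0.4, -0.0]
grip_width: 0.0937
```

Call:
carry_out:
  commands: [-1,0,0,0,0,0,0]

```text
time_s: 29.82
ee_pos: [0.5241, 0.2602, 0.2573]
eef_rot: [-3.139, 0.001, -1.262]
force: [0.6, -1.2, 0.2]
grip_width: 0.0938
```

Run:
```python
from h import *
scan("wrist",["blue_stopper","blue_cup"],save="w10");scan("side",["blue_stopper","blue_cup"])
pose()
```

```text
wrist tcp [524.2 260.2 257.5]
blue_stopper 0.72 [355. 135. 404. 175.] 596.8 187.4 169.3 r 18.5 med [596.9 188.8] 1438
blue_cup 0.76 [228. 187. 282. 249.] 471.7 275.4 69.5 r 31.7 med [473.3 275.7] 1887
side tcp [525.1 259.1 256.8]
blue_stopper 0.93 [232. 216. 253. 240.] 598.1 191.7 168.1 r 16.4 med [598.9 195.4] 164
blue_cup 0.64 [268. 308. 306. 366.] 472.1 275.9 68.5 r 32.3 med [470.7 279.4] 932
t 30.1167 tcp [525.1 259.  256.7] fix turn [-0.0014  0.0012  0.    ] yaw -1.264 F [-0.4  0.2  0.9] w 93.7
```

View pics/w10.png

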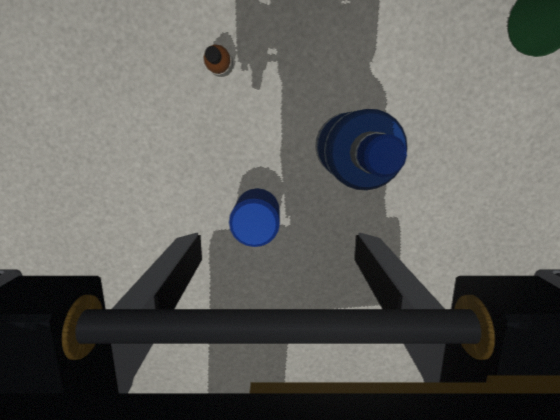

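The blue stopper at (382,155) is seated, with its top at 168 mm. Next the blue cup at (255,222), which is at about (471.7, 275.5) mm.

Call:
carry_out:
  commands: [-1,-2.5,0.8,-2,-0.001,0.001,0,-1,-5,1.6,-5,-0.001,0.001,0,-1,-5.3,1.65,-8,-0.001,0.001,0,-1,-5.3,1.65,-11,-0.001,0.001,0,-1,-5.3,1.65,-12,-0.001,0.001,0,-1,-5.3,1.65,-12,-0.001,0.001,0,-1,-5.3,1.65,-12,-0.001,0.001,0]

```text
time_s: 30.7
ee_pos: [0.4728, 0.2754, 0.1376]
eef_rot: [-3.141, 0.0, -1.265]
force: [-0.2, -1.0, 1.5]
grip_width: 0.0939
```

Run:
```python
from h import *
scan("wrist",["blue_cup"])
pose()
```

```text
wrist tcp [473.1 275.6 138.3]
blue_cup 0.74 [240. 167. 317. 252.] 471.6 275.5 69.3 r 31.8 med [473.5 276.2] 4194
t 30.8 tcp [473.1 275.7 138.5] fix turn [-0.0015  0.0025  0.    ] yaw -1.265 F [-0.4 -0.1  0.8] w 94.0
```

Call:
carry_out:
  commands: [-1,-0.12,0,-3,-0.001,0.002,0,-1,-0.12,0,-6,-0.001,0.002,0,-1,-0.12,0,-9,-0.001,0.002,0,-1,-0.12,0,-11.1,-0.001,0.002,0,-1,-0.12,0,-11.2,-0.001,0.002,0,-0.5,-0.12,0,-11.2,-0.001,0.002,0,1,-0.12,0,-11.2,-0.001,0.002,0,1,-0.12,0,-11.2,-0.001,0.002,0,1,-0.12,0,-11.2,-0.001,0.002,0,1,-0.12,0,-11.2,-0.001,0.002,0,1,-0.12,0,-11.2,-0.001,0.002,0,1,-0.12,0,-11.2,-0.001,0.002,0]

```text
time_s: 31.8
ee_pos: [0.4724, 0.2759, 0.0275]
eef_rot: [-3.14, 0.001, -1.265]
force: [-1.1, -1.4, 7.4]
grip_width: 0.0622
```

Call:
carry_out:
  commands: [1,0,0,0,0,0,0,1,0,0,0,0,0,0,1,0,0,2.5,0,0,0,1,0,0,6,0,0,0,1,0,0,9.5,0,0,0,1,0,0,13,0,0,0,1,0,0,16.5,0,0,0,1,0,0,20,0,0,0,1,0,0,21.5,0,0,0,1,0,0,21.5,0,0,0,1,0,0,21.5,0,0,0]

```text
time_s: 32.72
ee_pos: [0.4723, 0.2759, 0.2422]
eef_rot: [-3.139, 0.001, -1.265]
force: [-0.7, -0.6, -2.3]
grip_width: 0.0623
```

Run:
```python
from h import *
scan("wrist",["blue_cup"])
pose()
```

```text
wrist tcp [472.  275.7 241. ]
blue_cup 0.73 [215. 190. 341. 310.] 471.6 276.4 283.9 r 31.6 med [478.2 279.2] 9602
t 32.8167 tcp [471.9 275.7 240.6] fix turn [ 0.0001 -0.0008  0.    ] yaw -1.265 F [ 0.1 -0.5 -0.8] w 62.3
```

Call:
carry_out:
  commands: [1,2,-1.4,0,0,0,0,1,4,-2.8,0,0,0,0,1,6,-4.2,0,0,0,0,1,8,-5.6,0,0,0,0,1,10,-7.1,0,0,0,0,1,12,-8.5,0,0,0,0,1,12.5,-8.9,0,0,0,0,1,12.5,-8.9,0,0,0,0,1,12.5,-8.9,0,0,0,0,1,12.5,-8.9,0,0,0,0]

```text
time_s: 33.65
ee_pos: [0.596, 0.1875, 0.2401]
eef_rot: [3.14, 0.0, -1.264]
force: [-0.3, 0.9, -1.0]
grip_width: 0.0623
```

Run:
```python
from h import *
scan("wrist",["blue_cup"])
scan("side",["blue_cup"],save="s11")
pose()
```

```text
wrist tcp [596.1 187.5 240.4]
blue_cup 0.71 [217. 191. 340. 311.] 595.5 187.8 281.8 r 31.6 med [601.9 190.6] 9659
side tcp [596.3 187.4 240.8]
blue_cup 0.93 [222. 156. 264. 212.] 588.5 196.6 280.8 r 35.8 med [580.8 194.3] 384
t 33.85 tcp [596.4 187.3 240.8] fix turn [-0.     -0.0004 -0.    ] yaw -1.264 F [-0.2  0.2 -1.9] w 62.2
```

View pics/s11.png

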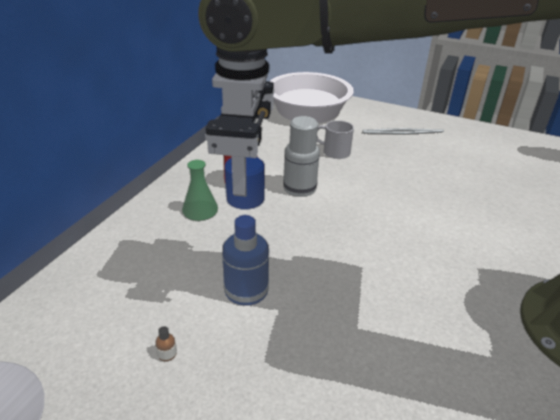

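The side view shows the blue cup at (245,182), level above the blue stopper at (245,230), and the finished steel stack at (302,150). Lowering in two calls.

Call:
carry_out:
  commands: [1,0.08,-0.03,-1.5,0,0,0,1,0.08,-0.03,-3,0,0,0,1,0.08,-0.03,-4,0,0,0,1,0.08,-0.03,-5,0,0,0,1,0.08,-0.03,-6,0,0,0,1,0.08,-0.03,-7,0,0,0,1,0.08,-0.03,-8,0,0,0,1,0.08,-0.03,-9,0,0,0,1,0.08,-0.03,-9.5,0,0,0,1,0.08,-0.03,-9.8,0,0,0,1,0.08,-0.03,-9.8,0,0,0,1,0.08,-0.03,-9.8,0,0,0]

```text
time_s: 34.85
ee_pos: [0.5974, 0.187, 0.1432]
eef_rot: [-3.141, 0.0, -1.264]
force: [0.6, 0.0, -0.8]
grip_width: 0.0621
```

Run:
```python
from h import *
scan("wrist",["blue_cup"])
pose()
```

```text
wrist tcp [597.5 187.1 143.4]
blue_cup 0.69 [214. 190. 338. 310.] 596.6 187.6 184.8 r 31.8 med [603.2 190.2] 9668
t 34.95 tcp [597.5 187.1 143.4] fix turn [-0.0003  0.0005  0.    ] yaw -1.264 F [-0.1  0.6 -1.7] w 62.0
```

Top is at about 183.5 mm, so 1.5 mm remain. Lowering that, releasing and retreating.

Call:
carry_out:
  commands: [1,0,0,-0.1,0,0,0,1,0,0,-0.16,0,0,0,1,0,0,-0.16,0,0,0,0,0,0,-0.16,0,0,0,-1,0,0,-0.16,0,0,0,-1,0,0,-0.16,0,0,0,-1,0,0,-0.16,0,0,0,-1,0,0,2,0,0,0,-1,0,0,5,0,0,0,-1,0,0,8,0,0,0,-1,0,0,11,0,0,0,-1,-3,-1,13,0,0,0]

```text
time_s: 35.95
ee_pos: [0.5698, 0.1777, 0.2751]
eef_rot: [-3.139, -0.0, -1.264]
force: [-0.5, 0.2, 0.0]
grip_width: 0.0941
```

Call:
carry_out:
  commands: [-1,-3,-2,1,0,0,0,-1,-6,-5,1,0,0,0,-1,-9,-8,1,0,0,0,-1,-12,-11,1,0,0,0,-1,-15,-14,1,0,0,0,-1,-15,-17,1,0,0,0,-1,-15,-18,1,0,0,0,-1,-15,-18,1,0,0,0,-1,-15,-18,1,0,0,0]

```text
time_s: 36.7
ee_pos: [0.42, -0.0023, 0.2853]
eef_rot: [-3.138, 0.0, -1.265]
force: [0.3, 0.0, 1.2]
grip_width: 0.094
```

Run:
```python
from h import *
A=T+["mug","glass_flask","brown_bottle"]
pose(); scan("side",A,save="s12"); scan("wrist",["steel_cup","blue_cup"]); scan("top",["mug","brown_bottle","glass_flask"])
```

```text
t 36.7 tcp [420.   -2.3 285.3] fix turn [-0.001   0.0029  0.    ] yaw -1.265 F [0.3 0.  1.2] w 94.0
side tcp [420.1  -1.8 285.1]
steel_flask 0.82 [285. 142. 319. 197.] 642.1 -177.9 111.8 r 40.4 med [ 628.5 -155.1] 210
steel_flask 0.82 [220. 130. 258. 189.] 787.2 -140.4 131.9 r 22.4 med [ 788.6 -135.7] 146
blue_flask 0.62 [221. 243. 273. 306.] 596.1 190.3 112.9 r 40.5 med [577.8 213.2] 367
steel_cup 0.6 [290. 116. 320. 154.] 643.1 -179.5 181.5 r 32.2 med [ 641.5 -176.4] 291
blue_cup 0.65 [227. 203. 262. 257.] 594.9 191.2 182.1 r 30.3 med [593.6 193.7] 640
mug 0.61 [317. 117. 354. 158.] 624.7 -395.2 77.4 r 40.9 med [ 622.2 -389.6] 171
glass_flask 0.57 [182. 159. 217. 220.] 811.9 11.7 124.1 r 21.6 med [811.1  12.4] 170
wrist tcp [419.8  -2.3 285.1]
steel_cup 0.91 [483.   0. 560.  70.] 629.1 -170.1 182.7 r 26.0 med [ 628.6 -164.6] 1421
top tcp [419.8  -2.3 285.2]
mug 0.64 [441. 172. 489. 227.] 620.6 -397.1 81.4 r 39.4 med [ 620.2 -400.6] 209
brown_bottle 0.7 [109. 185. 129. 202.] 641.4 373.1 64.2 r 8.0 med [641.5 372.8] 42
brown_bottle 0.69 [349. 176. 383. 216.] 641.9 -183.1 117.3 r 40.7 med [ 634.6 -160.8] 217
glass_flask 0.89 [268. 101. 303. 140.] 810.3 8.8 127.5 r 20.1 med [809.5   9.2] 285
```

View pics/s12.png

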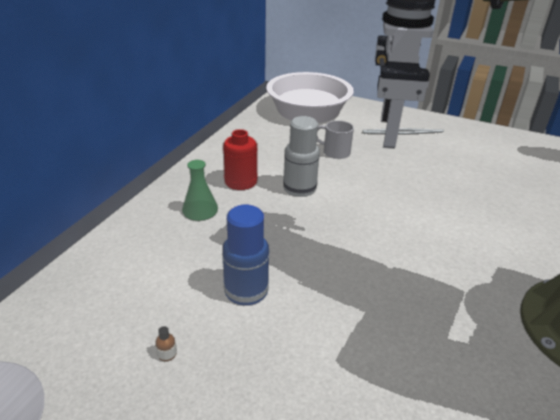

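Both stacks stand straight: the blue flask at (246,255) and the steel flask at (302,155). Cup tops read 182 mm, and the bystanders are where they were. Handing in.

```bash
python3 -c "
from station import ticket
print(ticket.hand_in())"
```

```text
the job is handed in; nothing more can be done
None
```

Both flasks are closed and the job is handed in, at about 37 s of the 134 s allowed. The steel flask got the black stopper, then the orange cup, then the steel cup. The blue flask got the blue stopper, then the blue cup.

- **Seating:** Camera heights matched the seated values at each step. The stopper heads read about 168 mm, the orange cup 175 mm, and the steel and blue cups 182 mm.
- **Final side view:** Both flasks stand upright with their cups straight. The mug, glass flask and brown bottle were within about 2 mm of where they started, and the gripper was clear of everything.
- **Forces:** At the readings taken after each move, wrist forces stayed below 8 N.
- **Disagreements:** The top camera read heights 3–4 mm high. The side camera's y was 2–4 mm off the wrist camera's. I trusted the wrist camera for the fits. The networks also named a few things wrongly (for example the bottle, and the red flask as the steel one), and I discarded those after checking positions.

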